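# Find the short-weight paint tub on the check balance

### The job

One of the two identical red-banded paint tubs is short: it weighs less than the blue-splashed white reference pot standing on the right pan of the arrested check balance, and the other weighs more. Set either tub upright in the empty left pan, swing the red-knobbed arrest lever fully over to the right so that the beam is free and tips, then, touching neither pots nor pans meanwhile, swing the lever fully back to arrest the beam level again. Then stand the short tub upright in the yellow tray; leave the other tub upright out of the tray, the reference pot in its pan, and the roll of masking tape where it is.

Things in the scene. Friction and masses are not known exactly. Their poses are not given: they have to be found in the camera images.
- balance: Fixed check balance standing on the table: grey base plate 130 x 260 mm (12 mm thick) with a tongue to the front, blue pillar at its centre, aluminium beam across it at 72 mm height. Origin: centre of the base's underside; x points away from the robot at yaw 0, y to the left along the beam, z up.
- beam (a joint): Tilt of the balance beam about its pivot (along the balance's x, 72 mm above the table), rad; 0 = level, stops at +-0.12; positive = left (+y) pan UP, right pan down (right side heavier); negative = left pan down (left side heavier).
- arrest_lever (a joint): Arrest lever, rad: 0 = leaning 0.5 rad (29 deg) to the left (+y), beam arrested; 1.0 = leaning 0.5 rad to the right, beam free. It stays where it is left; about 1.5 N sideways at the knob moves it. It turns about lever_hinge, the balance's x axis.
- lever_hinge (a point): Pivot of the arrest lever, 118 mm in front of the balance's centre (towards its -x), 28 mm above the table; behind it the blue lever housing is 38 mm high and 34 mm wide.
- lever_knob (a point): Centre of the lever's red ball knob, 26 mm in diameter, 75 mm from the lever's pivot; polished and slippery; the steel rod below it is 10 mm thick.
- left_pan: Empty steel pan on the beam, 120 mm left of the pivot, kept level by a linkage as the beam tips; origin at the centre of its underside.
- left_pan_floor (a point): Centre of the left pan's inner floor, 83 mm above the table when level. The recess is 72 to 76 mm wide with a rim 6 mm high and 4 mm thick (84 mm outside). z normal to the floor.
- right_pan: The same pan 120 mm right of the pivot; holds the reference pot.
- right_pan_floor (a point): Centre of the right pan's inner floor, as for the left pan.
- reference: Reference pot: small white pot, pale grey lid splashed with blue, blue runs down its side, 52 mm in diameter, 52 mm high, 0.24 kg, on the right pan; origin at the centre of its underside.
- tub_p: One of two identical closed low paint tubs, white with a red band and pale lid: lid 64 mm in diameter, body 61 mm, 40 mm high (lid rim over the top 6 mm). Origin at the centre of its underside, z up. About 0.1 to 0.4 kg; only weighing tells which is the short one.
- tub_q: The other of the two identical paint tubs; same size and origin.
- tray: Fixed yellow square tray on the table, 110 x 110 mm outside, 10 mm high, walls 4 mm, floor 4 mm thick; origin at the centre of its underside.
- tape: Bystander: roll of masking tape lying flat, 98 mm wide, 25 mm high, origin at the centre of its underside.
Not all that is in view belongs to the job. Leave any turquoise look-alike of the tub_p alone. What is shaped like the tub_q but brown is not meant.

How it is judged:
By the outcome, as a careful person would: the job done as asked, in the order asked, and still so for the second after the job is handed in, with the robot touching nothing.
It also fails if it takes over 69 s, if anything falls off the work surface, if the arm or the gripper's body presses on something with over 40 N, if the wrist force passes 120 N, or if a joint passes its speed limit or range.

### The arm

A 6-joint arm with a two-finger parallel gripper is mounted at the origin on a cart in front of the work surface, level with it; the furniture and walls round the work are solid. World frame = base frame: x ahead of the robot, y to its left, z up, the work surface at z = 0. Lengths are in mm, angles in rad, forces in N, time in s.
With the tool pointing down it reaches from about 350 to 875 mm from the base axis. Payload 4.2 kg.
Tool frame: the origin (TCP) lies midway between the tips of the shut fingers; the grasp point (between the pads) lies 19 mm behind it (arm.tcp_to_grasp is the distance from the TCP to the grasp point, in mm); z points along the fingers, y is the line along which they close (so a half turn about z gives the same grasp; the last joint's range is limited). The gripper opens to 85 mm and grips with 20 to 120 N. Pads are 22 mm wide; open, the fingers measure 114 mm over their backs; the gripper's body (76 mm by 85 mm) begins 54 mm behind the grasp point. The pads swing forward as they close: fully open they stand 13 mm farther back than shut.
Start: joints at [-1.027, 0.385, 0.008, 0, -1.194, -0.259], TCP at [175.62, -599.797, 231.312] pointing down, gripper open.
Joint ranges: [-3.14, 3.14], [-1.21, 2.06], [-1.07, 1.41], [-3.16, 2.05], [-2.99, -0.16], [-3.1, 3.1]. Speed limits (rad/s): [2.79, 2.79, 3.14, 3.14, 3.14, 3.14].

### API

Orientations are given as a unit quaternion [x, y, z, w].
In Python, from bench import arm, get_image gives the robot as it stands.
- The arm moves only by the tool drive_tool, never from a script. Its argument "deltas" is a list of rows, each a list of 2 entries, a list of its own where there are three numbers: the shift along the tool's x, y, z in cm, then the turn, a rotation vector about the tool's x, y, z in degrees. In form: [[[x, y, z], [ax, ay, az]], ...]. A call has 1 to 12 rows; each row shifts and turns the commanded pose from where the row before left it, along the tool's axes as they then stand; what a row does not reach is not made up. A row lasts 1/10 s, in which the tool goes at most 50 mm and 8.59 degrees, less where a joint would pass 70% of its speed; a pose out of reach is approached as far as the arm can. A call with a gripper value outside its range is refused whole. "claw" is the finger opening in cm, from 0 to 8.54, set as the call begins (left out, the last holds). The fingers move at their own pace and stop on an object; the grip force is fixed at half the most. Time passes only in rows, so rows that do not move let the fingers close. It gives the time, the measured TCP pose, the force, the opening and the grip force at its end, in the units of the state.
- arm.read_state(): the state, without advancing time (a new reading comes with each control period).
- get_image(name): name is "side" or "top"; returns a dict with "img" (420x560x3 uint8, red, green, blue), "fx", "fy", "cx", "cy" (pixels), "eye" and "orientation" of the camera in the world. Camera axes: x right, y down, z forward; pixel columns grow to the right and rows downward; lengths in mm; the calibration is good to about 2 mm. A picture is of the moment at which its call begins. There is no depth.
- arm.job_done(): hands the job in; it is judged then, once.
The state is a dict: "clock": time; "joints": joint angles; "joint_vel": joint speeds; "joint_efforts": joint torques, N m; "position": TCP position; "ee_rot": TCP orientation; "contact_force": force on the tool from outside, world axes, zero at the start; "wrist_torque": the same for the moment, N m; "gripper_width": finger opening in mm; "grasp_force": force on a finger pad.
Only numpy, scipy, OpenCV 4.12 (cv2) and the standard library are available. Lean on these libraries where they do the work, as an engineer would, in place of code of your own. Each camera call takes 0.05 s, during which the arm holds its last target. There are 200 camera calls.

## Working session

There is one attempt and no reset: what is moved stays moved. The work goes in short steps, Python scripts to look and compute and a tool call to move; the robot and the scene stay as the last step left them, time stands still between calls to the robot, and variables do not carry over. Pictures are saved under pics/ and viewed, at most 10 in all, crops included, and the job is handed in when it is done.

Besides the shell and the picture viewer there is one more tool, called after "Request:" in YAML: its name, and indented under it one key for each argument. drive_tool: Moves the arm, as the interface text tells. Its arguments: {"type":"object","properties":{"deltas":{"type":"array"},"claw":{"type":"number"}},"required":["deltas"]}

```bash
mkdir -p pics; ls
cat > h.py <<'E'
import numpy as np, cv2
from scipy.spatial.transform import Rotation as R
from bench import arm, get_image
def snap(n,f):
    d=get_image(n); cv2.imwrite('pics/'+f,d['img'][:,:,::-1]); np.save('pics/'+f+'.npy',d,allow_pickle=True); return d
def load(f): return np.load('pics/'+f+'.npy',allow_pickle=True).item()
def ori(d):
    o=np.array(d['orientation'],float); return o if o.shape==(3,3) else R.from_quat(o).as_matrix()
def px2w(d,u,v,z):
    r=ori(d)@np.array([(u-d['cx'])/d['fx'],(v-d['cy'])/d['fy'],1]); e=np.array(d['eye'],float)
    return e+r*(z-e[2])/r[2]
def w2px(d,p):
    c=ori(d).T@(np.array(p,float)-np.array(d['eye'],float)); return d['fx']*c[0]/c[2]+d['cx'],d['fy']*c[1]/c[2]+d['cy']
E
python3 - <<'E'
from h import *
for n in('top','side'):
    d=snap(n,n+'0.png'); print(n,d['eye'],d['orientation'],d['fx'],d['cx'],d['cy'])
s=arm.read_state();print(s)
E
```

```text
pics
top [ 459.25604102  -28.03171977 1455.49432259] [ 0.71509245 -0.69871928  0.0145156  -0.01494835] 417.21480947580244 277.61781413361524 213.4315719143912
side [1234.71990674   81.86229397 1281.47878942] [ 0.62233212  0.7342406  -0.20377234 -0.17908186] 545.0737628783295 288.8340120852596 204.91636786923402
{'clock': 0.1, 'joints': array([-1.02738507e+00,  3.85467696e-01,  6.76913520e-03, -4.42621028e-04,
       -1.19401801e+00, -2.58596363e-01]), 'joint_vel': array([-0.00143227, -0.00247726,  0.00200688,  0.00150253, -0.00214514,
        0.00016636]), 'joint_efforts': array([-4.21597670e-04, -3.93319702e+01,  1.88928187e+01,  4.19792712e+00,
       -2.57413922e-03,  1.03832795e-05]), 'position': array([ 175.47999542, -599.31191452,  230.33967475]), 'ee_rot': array([-1.41845733e-01,  9.89888289e-01,  9.64250477e-04, -1.85386566e-04]), 'contact_force': array([ 1.19043364,  0.30814609, -0.09404642]), 'wrist_torque': array([-0.03600411,  0.00225201,  0.03871426]), 'grasp_force': 0.0, 'gripper_width': 85.39042072456724}
```

View pics/top0.png

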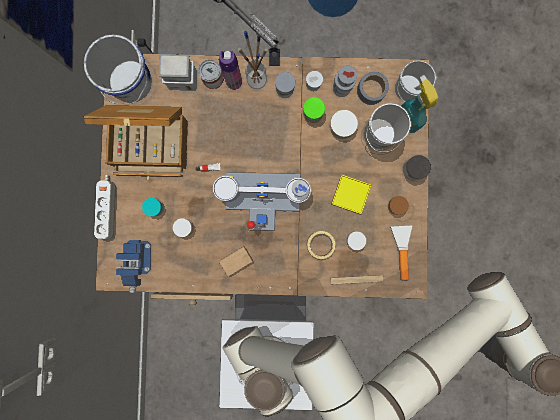

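View pics/side0.png

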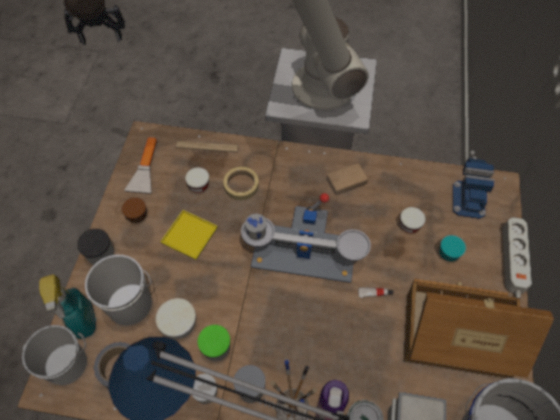

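Top view: the two white tubs are at (182,228) and (357,241), the tray at (351,194), the tape at (321,245), the pans at (226,188) and (299,189), and the knob at (250,225). Next I'll measure these positions precisely.

Run:
```python
from h import *
t=load('top0.png'); s=load('side0.png')
def crop(d,u,v,r=26,k=5): return cv2.resize(np.ascontiguousarray(d['img'][v-r:v+r,u-r:u+r,::-1]),None,fx=k,fy=k,interpolation=cv2.INTER_CUBIC)
rows=[np.hstack([crop(t,*p) for p in((182,228),(357,241),(258,222))]),np.hstack([crop(s,*p) for p in((412,218),(197,178),(318,205))])]
cv2.imwrite('pics/c0.png',np.vstack(rows))
def blob(d,u,v,r,f):
    a=d['img'][v-r:v+r,u-r:u+r].astype(int); m=f(a[...,0],a[...,1],a[...,2]).astype(np.uint8)
    n,l,st,c=cv2.connectedComponentsWithStats(m); i=1+np.argmax(st[1:,4]); return c[i]+[u-r,v-r],st[i,2:]
white=lambda r,g,b:(np.minimum(np.minimum(r,g),b)>150)
red=lambda r,g,b:(r>120)&(g<70)&(b<70)
yel=lambda r,g,b:(r>150)&(g>150)&(b<90)
for nm,d,u,v,r,f,z in[('tubA',t,182,228,15,white,40),('tubA',s,412,218,18,white,40),('tubB',t,357,241,15,white,40),('tubB',s,197,178,18,white,40),
 ('knob',t,250,225,10,red,94),('knob',s,324,198,10,red,94),('tray',t,351,194,28,yel,7),('tray',s,190,235,34,yel,7),
 ('lpan',t,226,188,18,white,87),('lpan',s,353,244,20,white,87)]:
    try:
        c,st=blob(d,u,v,r,f); print(nm,c.round(1),st,px2w(d,*c,z).round(1))
    except Exception as e: print(nm,e)
a=t['img'][:,:];
for f,u,v,r in(('tray',351,194,28),):
    w=a[v-r:v+r,u-r:u+r].astype(int); m=yel(w[...,0],w[...,1],w[...,2]).astype(np.uint8)
    print(cv2.minAreaRect(cv2.findNonZero(m)))
```

```text
tubA [181.5 227.2] [ 18  19 272] [464.1 298.2  40. ]
tubA [412.8 217.3] [ 21  18 277] [465.8 299.6  40. ]
tubB [356.5 240.3] [ 18  18 267] [ 433.3 -295.6   40. ]
tubB [196.9 176.7] [ 20  16 245] [ 435.2 -293.5   40. ]
knob [250.5 224.2] [ 8  7 43] [478.7  61.2  94. ]
knob [324.5 196.4] [ 8  8 48] [474.5  62.3  94. ]
tray [351.  194.1] [ 39  39 954] [ 592.8 -280.4    7. ]
tray [201.  226.3] [3 2 3] [ 568.1 -252.9    7. ]
lpan [226.  188.1] [ 31  26 481] [595.9 145.2  87. ]
lpan [333. 244.] [1 1 1] [604.4 100.4  87. ]
((28.049999237060547, 27.849998474121094), (31.622774124145508, 31.306547164916992), 18.43494987487793)
```

View pics/c0.png

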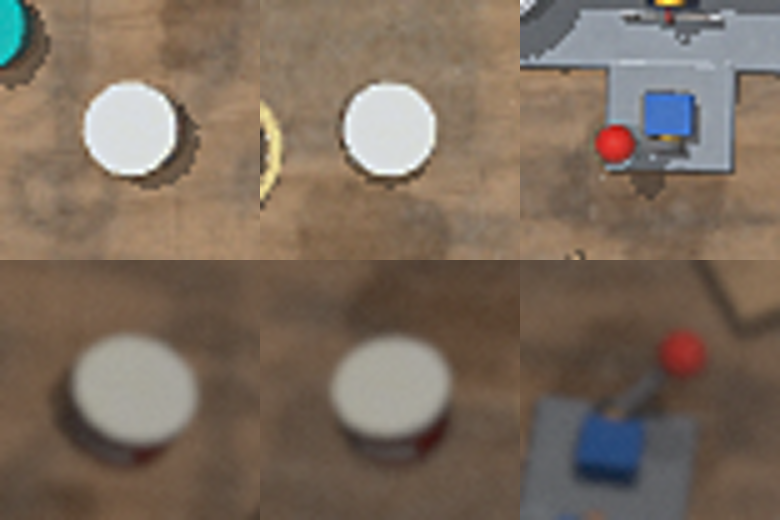

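The crops confirm red bands under both lids, so both white-lidded tubs are the right ones. Next I'll overlay a model of the balance to refine its pose, and start turning and moving the tool.

```bash
cat > ov.py <<'E'
from h import *
import sys
def overlay(x,y,yaw,out,tf='top0.png',sf='side0.png'):
    T=lambda p:(x+p[0]*np.cos(yaw)-p[1]*np.sin(yaw),y+p[0]*np.sin(yaw)+p[1]*np.cos(yaw),p[2])
    ims=[]
    for f,(u,v,r) in((tf,(262,200,48)),(sf,(306,236,64))):
        d=load(f);k=800/2/(2*r)
        im=cv2.resize(np.ascontiguousarray(d['img'][v-r:v+r,u-r:u+r,::-1]),(400,400),interpolation=cv2.INTER_CUBIC)
        def dr(P,c):
            q=np.array([w2px(d,T(p)) for p in P]); q=((q-[u-r-.0,v-r-.0]+.5)*k)
            cv2.polylines(im,[q.round().astype(int)],True,c,1)
        a=np.linspace(0,2*np.pi,60)
        for s in(120,-120): dr([(42*np.cos(t),s+42*np.sin(t),89) for t in a],(0,255,0))
        dr([(-65,-130,12),(-65,130,12),(65,130,12),(65,-130,12)],(255,0,255))
        dr([(-118+13*np.cos(t),36+13*np.sin(t),94) for t in a],(0,255,255))
        ims.append(im)
    cv2.imwrite('pics/'+out,np.hstack(ims))
if __name__=='__main__': overlay(*map(float,sys.argv[1:4]),sys.argv[4])
E
python3 ov.py 595 26 0 ov1.png
```

```text
(no output)
```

View pics/ov1.png

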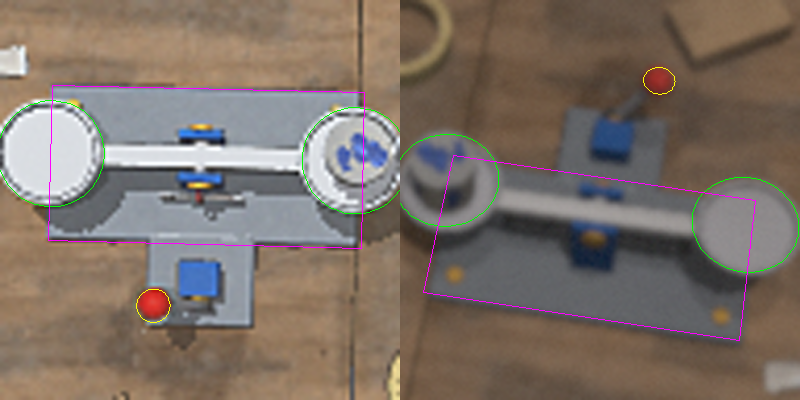

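Request:
drive_tool:
  deltas:
    - [[0,0,0],[0,0,-8.2]]
    - [[0,0,0],[0,0,-8.2]]
    - [[0,0,0],[0,0,-8.2]]
    - [[0,0,0],[0,0,-8.2]]
    - [[0,0,0],[0,0,-8.2]]
    - [[0,0,0],[0,0,-8.2]]
    - [[0,0,0],[0,0,-8.2]]
    - [[0,0,0],[0,0,-8.2]]
    - [[0,0,0],[0,0,-8.2]]
    - [[-3.0,-3.0,0],[0,0,0]]
    - [[-3.3,-3.3,0],[0,0,0]]
    - [[-3.3,-3.3,0],[0,0,0]]
  claw: 8.5

```text
clock: 1.3
position: [271.8, -502.4, 230.6]
ee_rot: [0.707, -0.707, -0.001, -0.0]
contact_force: [0.7, -0.5, 0.9]
gripper_width: 85.0
grasp_force: 0.0
```

The overlay matches in both views: balance centre (595, 26), yaw ≈ 0, and left pan at (595,146). Next I'll travel to tub A.

Request:
drive_tool:
  deltas:
    - [[-3.8,-3.7,0],[0,0,0]]
    - [[-3.8,-3.7,0],[0,0,0]]
    - [[-3.8,-3.7,0],[0,0,0]]
    - [[-3.8,-3.7,0],[0,0,0]]
    - [[-4.9,-0.4,0],[0,0,0]]
    - [[-4.9,-0.4,0],[0,0,0]]
    - [[-4.9,-0.4,0],[0,0,0]]
    - [[-4.9,-0.4,0],[0,0,0]]
    - [[-4.9,-0.4,0],[0,0,0]]
    - [[-4.9,-0.4,0],[0,0,0]]
    - [[-4.9,-0.4,0],[0,0,0]]
    - [[-4.9,-0.4,0],[0,0,0]]

```text
clock: 2.5
position: [441.3, 34.0, 231.3]
ee_rot: [0.708, -0.706, -0.0, -0.0]
contact_force: [1.4, -0.5, -0.3]
gripper_width: 85.0
grasp_force: 0.0
```

Request:
drive_tool:
  deltas:
    - [[-4.3,-0.22,0],[0,0,0]]
    - [[-4.3,-0.22,0],[0,0,0]]
    - [[-4.3,-0.22,0],[0,0,0]]
    - [[-4.3,-0.22,0],[0,0,0]]
    - [[-4.3,-0.22,0],[0,0,0]]
    - [[-4.3,-0.22,0],[0,0,0]]
    - [[0,0,4],[0,0,0]]
    - [[0,0,4],[0,0,0]]
    - [[0,0,4],[0,0,0]]
    - [[0,0,2],[0,0,0]]
    - [[0,0,0],[0,0,0]]

```text
clock: 3.6
position: [452.5, 288.1, 87.7]
ee_rot: [0.708, -0.707, 0.0, 0.004]
contact_force: [-0.2, -0.4, 0.3]
gripper_width: 85.1
grasp_force: 0.0
```

Request:
drive_tool:
  deltas:
    - [[-1.1,-1.25,0],[0,0,0]]
    - [[0,0,3],[0,0,0]]
    - [[0,0,3],[0,0,0]]
    - [[0,0,1.2],[0,0,0]]
    - [[0,0,0.7],[0,0,0]]
    - [[0,0,0.2],[0,0,0]]
    - [[0,0,0],[0,0,0]]

```text
clock: 4.3
position: [467.6, 301.7, 11.3]
ee_rot: [0.708, -0.706, 0.0, -0.001]
contact_force: [0.3, -1.0, 0.2]
gripper_width: 85.3
grasp_force: 0.0
```

Request:
drive_tool:
  deltas:
    - [[0.2,0.2,0.2],[0,0,0]]
    - [[0,0,0],[0,0,0]]
    - [[0,0,0],[0,0,0]]

```text
clock: 4.6
position: [465.1, 299.2, 8.9]
ee_rot: [0.708, -0.706, -0.0, -0.0]
contact_force: [-0.3, -0.6, -0.2]
gripper_width: 85.2
grasp_force: 0.0
```

```bash
python3 -c "
from h import *
s=arm.read_state();print(s['position'],s['contact_force'])"
```

```text
[465.1160437  299.22433838   8.87535089] [-0.29691429 -0.64941228 -0.17077477]
```

Request:
drive_tool:
  deltas:
    - [[0,0,0.4],[0,0,0]]
    - [[0,0,0],[0,0,0]]

```text
clock: 4.8
position: [464.8, 298.9, 4.0]
ee_rot: [0.708, -0.706, -0.0, 0.0]
contact_force: [-0.6, -0.2, 0.0]
gripper_width: 84.9
grasp_force: 0.0
```

Request:
drive_tool:
  deltas:
    - [[0,0,0],[0,0,0]]
    - [[0,0,0],[0,0,0]]
    - [[0,0,0],[0,0,0]]
    - [[0,0,0],[0,0,0]]
    - [[0,0,0],[0,0,0]]
    - [[0,0,0],[0,0,0]]
  claw: 5.0

```text
clock: 5.4
position: [465.1, 299.2, 4.7]
ee_rot: [0.708, -0.706, 0.0, -0.0]
contact_force: [-2.0, 0.4, 6.1]
gripper_width: 60.0
grasp_force: 64.0
```

Request:
drive_tool:
  deltas:
    - [[0,0,-2],[0,0,0]]
    - [[0,0,-4],[0,0,0]]
    - [[0,0,-4],[0,0,0]]
    - [[0,0,-4],[0,0,0]]
    - [[3,-2.6,0],[0,0,0]]
    - [[3,-2.6,0],[0,0,0]]
    - [[3,-2.6,0],[0,0,0]]
    - [[3,-2.6,0],[0,0,0]]
    - [[2,-1.6,0],[0,0,0]]
    - [[1.3,-1,0],[0,0,0]]
    - [[0,0,0],[0,0,0]]
    - [[0,0,0],[0,0,0]]

```text
clock: 6.6
position: [594.6, 146.4, 143.2]
ee_rot: [0.708, -0.707, -0.001, 0.001]
contact_force: [-0.3, 0.6, -4.2]
gripper_width: 60.4
grasp_force: 66.2
```

```bash
python3 -c "
from h import *
s=arm.read_state();print(s['position'],s['contact_force'],s['gripper_width'],s['wrist_torque'])
snap('top','t1.png');snap('side','s1.png')
a=load('t1.png')['img'][145:245,205:305,::-1];b=load('s1.png')['img'][175:295,270:390,::-1]
cv2.imwrite('pics/v1.png',np.hstack([cv2.resize(np.ascontiguousarray(x),(400,400),interpolation=cv2.INTER_CUBIC) for x in(a,b)]))"
```

```text
[594.567422   146.41376533 143.24364181] [-0.30018911  0.6053451  -4.18263957] 60.394385357352796 [-0.00814585  0.01151493  0.01606652]
```

View pics/v1.png

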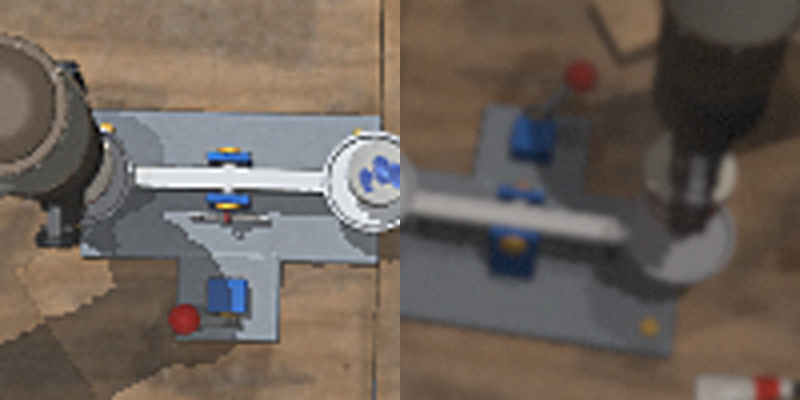

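The tub is held upright over the pan and everything else looks undisturbed. Next I'll lower it.

Request:
drive_tool:
  deltas:
    - [[0,0,1.5],[0,0,0]]
    - [[0,0,1.5],[0,0,0]]
    - [[0,0,1.2],[0,0,0]]
    - [[0,0,0.5],[0,0,0]]
    - [[0,0,0.2],[0,0,0]]
    - [[0,0,0.2],[0,0,0]]
    - [[0,0,0.2],[0,0,0]]
    - [[0,0,0],[0,0,0]]
    - [[0,0,0],[0,0,0]]

```text
clock: 7.6
position: [595.5, 146.4, 91.6]
ee_rot: [0.708, -0.706, 0.0, -0.0]
contact_force: [-0.2, -1.0, -2.9]
gripper_width: 60.1
grasp_force: 66.2
```

Request:
drive_tool:
  deltas:
    - [[0,0,0.2],[0,0,0]]
    - [[0,0,0.1],[0,0,0]]
    - [[0,0,0],[0,0,0]]
    - [[0,0,0],[0,0,0]]

```text
clock: 8.0
position: [595.8, 146.5, 88.8]
ee_rot: [0.708, -0.706, 0.0, -0.001]
contact_force: [0.4, 0.9, -1.3]
gripper_width: 60.4
grasp_force: 66.3
```

Request:
drive_tool:
  deltas:
    - [[0,0,0.1],[0,0,0]]
    - [[0,0,0],[0,0,0]]
    - [[0,0,0],[0,0,0]]

```text
clock: 8.3
position: [595.7, 146.6, 87.5]
ee_rot: [0.708, -0.706, 0.0, -0.001]
contact_force: [1.1, 1.1, -1.0]
gripper_width: 60.3
grasp_force: 66.3
```

Request:
drive_tool:
  deltas:
    - [[0,0,0],[0,0,0]]
    - [[0,0,0],[0,0,0]]
    - [[0,0,0],[0,0,0]]
    - [[0,0,0],[0,0,0]]
    - [[0,0,0],[0,0,0]]
    - [[0,0,-2],[0,0,0]]
    - [[0,0,-3],[0,0,0]]
    - [[0,0,-4],[0,0,0]]
    - [[0,0,-4],[0,0,0]]
    - [[0,0,0],[0,0,0]]
  claw: 8.4

```text
clock: 9.3
position: [598.6, 147.3, 224.6]
ee_rot: [0.708, -0.706, 0.003, -0.006]
contact_force: [0.6, 0.3, -0.3]
gripper_width: 84.1
grasp_force: 0.0
```

```bash
python3 -c "
from h import *
s=arm.read_state();print(s['position'],s['contact_force'],s['gripper_width'],s['joints'])"
```

```text
[598.61838814 147.32614503 224.55743751] [ 0.62112242  0.32971174 -0.2543617 ] 84.07404338168023 [ 0.50474945  0.36804313 -0.03602358  0.00268757 -1.15340659 -0.50272422]
```

Request:
drive_tool:
  deltas:
    - [[0,2,0],[0,0,0]]
    - [[0.8,3,0],[0,0,0]]
    - [[0.8,3,0],[0,0,0]]
    - [[1,3,0],[0,0,0]]
    - [[1,1,0],[0,0,0]]
    - [[0.4,0.1,0],[0,0,0]]
    - [[0,0,3],[0,0,0]]
    - [[0,0,4],[0,0,0]]
    - [[0,0,3.5],[0,0,0]]
    - [[0,0,2],[0,0,0]]
    - [[0,0,1],[0,0,0]]
    - [[0,0,0],[0,0,0]]
  claw: 0

```text
clock: 10.5
position: [474.7, 105.9, 81.0]
ee_rot: [0.708, -0.706, -0.0, 0.001]
contact_force: [0.2, -0.2, -0.4]
gripper_width: 0.2
grasp_force: 0.0
```

Request:
drive_tool:
  deltas:
    - [[0.8,-0.2,0.1],[0,0,0]]
    - [[1.2,0,0],[0,0,0]]
    - [[1.2,0,0],[0,0,0]]
    - [[1,0,0],[0,0,0]]
    - [[1,0,0],[0,0,0]]
    - [[1,0,0],[0,0,0]]
    - [[1,0,0],[0,0,0]]
    - [[0.8,0,0],[0,0,0]]
    - [[0.5,0,0],[0,0,0]]
    - [[0,0,0],[0,0,0]]

```text
clock: 11.5
position: [476.2, 20.3, 81.1]
ee_rot: [0.708, -0.707, -0.0, 0.001]
contact_force: [-0.4, 0.0, 0.4]
gripper_width: 0.0
grasp_force: 0.0
```

Request:
drive_tool:
  deltas:
    - [[0.3,0,0],[0,0,0]]
    - [[0.2,0,0],[0,0,0]]
    - [[0,0,0],[0,0,0]]

```text
clock: 11.8
position: [476.5, 16.3, 81.2]
ee_rot: [0.708, -0.706, -0.0, -0.0]
contact_force: [-0.3, 2.0, -1.3]
gripper_width: -0.3
grasp_force: 1.0
```

```bash
python3 -c "
from h import *
snap('top','t2.png');snap('side','s2.png')
a=load('t2.png')['img'][145:245,205:305,::-1];b=load('s2.png')['img'][175:295,270:390,::-1]
cv2.imwrite('pics/v2.png',np.hstack([cv2.resize(np.ascontiguousarray(x),(400,400),interpolation=cv2.INTER_CUBIC) for x in(a,b)]))
s=arm.read_state();print(s['position'],s['contact_force'])"
```

```text
[476.53256387  16.35293634  81.22756554] [-0.05130861  1.95895824 -1.35198576]
```

View pics/v2.png

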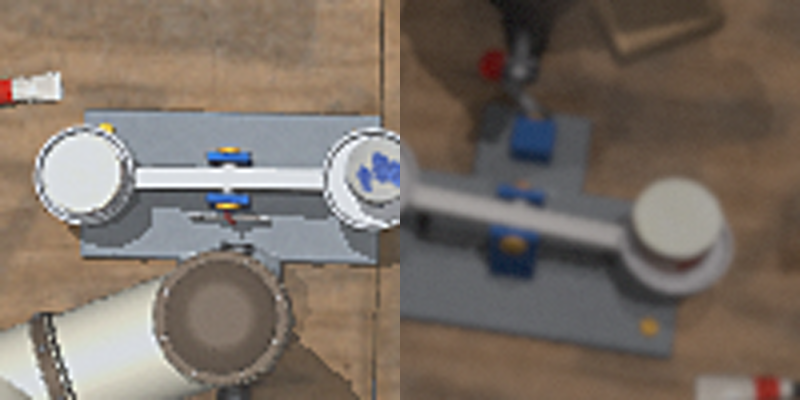

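The lever has swung to the right and tub A is seated in the pan. I'll push on until I feel the stop.

Request:
drive_tool:
  deltas:
    - [[0.2,0,0],[0,0,0]]
    - [[0.2,0,0],[0,0,0]]
    - [[0,0,0],[0,0,0]]
    - [[0,0,0],[0,0,0]]

```text
clock: 12.3
position: [476.8, 15.6, 81.2]
ee_rot: [0.708, -0.707, -0.001, -0.002]
contact_force: [-4.8, 18.3, -0.4]
gripper_width: -0.1
grasp_force: 9.3
```

Request:
drive_tool:
  deltas:
    - [[-1.0,0,0],[0,0,0]]
    - [[-2,0,0],[0,0,0]]
    - [[0,0,-3],[0,0,0]]
    - [[0,0,-3],[0,0,0]]
    - [[0,0,0],[0,0,0]]
    - [[0,0,0],[0,0,0]]

```text
clock: 12.9
position: [476.6, 42.1, 141.9]
ee_rot: [0.708, -0.706, 0.0, -0.001]
contact_force: [-0.4, 0.5, -0.6]
gripper_width: -0.1
grasp_force: 0.0
```

```bash
python3 -c "
from h import *
snap('top','t3.png');snap('side','s3.png')
a=load('t3.png')['img'][145:245,205:325,::-1];b=load('s3.png')['img'][175:295,240:384,::-1]
cv2.imwrite('pics/v3.png',np.hstack([cv2.resize(np.ascontiguousarray(x),(400,333),interpolation=cv2.INTER_CUBIC) for x in(a,b)]))
s=arm.read_state();print(s['position'],s['contact_force'])
# expected px of pan rim centres for tilt
d=load('s3.png');t=load('top0.png')
for k in(-.12,0,.12):
  print(k,[np.round(w2px(q,(595,26+y,89+h)),1) for q in(d,t) for y,h in((120,120*np.sin(k)),(-120,-120*np.sin(k)))])
# shift of side image regions vs frame 0/2 by phase correlation
s0=cv2.cvtColor(load('side0.png')['img'],6).astype(np.float32);s3=cv2.cvtColor(d['img'],6).astype(np.float32)
print('rightpan shift',cv2.phaseCorrelate(s0[215:255,235:280].copy(),s3[215:255,235:280].copy()))
"
```

```text
[475.76677149  41.6821787  140.55865534] [ 0.4227702  -0.55496635 -1.18160542]
-0.12 [array([351.3, 245.7]), array([255.9, 226. ]), array([226.2, 188.7]), array([298.9, 189.5])]
0 [array([351.9, 243. ]), array([256.2, 228.8]), array([225.7, 188.3]), array([298.7, 190. ])]
0.12 [array([352.5, 240.3]), array([256.4, 231.6]), array([225.1, 187.8]), array([298.5, 190.4])]
rightpan shift ((0.9108096475123624, -2.6076578698635444), 0.8770674353175693)
```

View pics/v3.png

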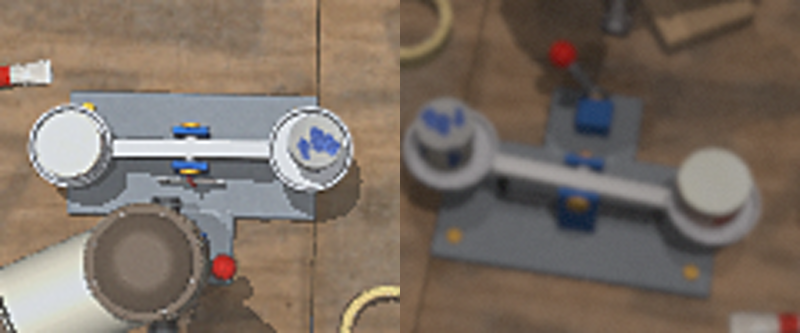

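The right pan moved up 2.6 px (−2.8 predicted for a full tilt), so the left side is heavier. Tub A is the heavy one and B is short. Next I'll swing the lever back from the right.

Request:
drive_tool:
  deltas:
    - [[2,0,0],[0,0,0]]
    - [[3,0,0],[0,0,0]]
    - [[3,-0.1,0],[0,0,0]]
    - [[1.5,0,0],[0,0,0]]
    - [[0,0,0],[0,0,0]]
    - [[0,0,2],[0,0,0]]
    - [[0,0,2],[0,0,0]]
    - [[0,0,1.5],[0,0,0]]
    - [[0,0,0.5],[0,0,0]]
    - [[0,0,0],[0,0,0]]

```text
clock: 14.0
position: [477.1, -52.7, 80.3]
ee_rot: [0.708, -0.706, -0.001, 0.001]
contact_force: [1.0, -1.3, -0.4]
gripper_width: -0.1
grasp_force: 0.0
```

Request:
drive_tool:
  deltas:
    - [[-0.8,0,0],[0,0,0]]
    - [[-1.0,0,0],[0,0,0]]
    - [[-1,0,0],[0,0,0]]
    - [[-1,0,0],[0,0,0]]
    - [[-1,0,0],[0,0,0]]
    - [[-1,0,0],[0,0,0]]
    - [[-1,0,0],[0,0,0]]
    - [[-0.8,0,0],[0,0,0]]
    - [[-0.4,0,0],[0,0,0]]
    - [[0,0,0],[0,0,0]]
    - [[0,0,0],[0,0,0]]

```text
clock: 15.1
position: [477.6, 27.4, 81.2]
ee_rot: [0.708, -0.706, -0.0, -0.0]
contact_force: [0.2, -0.2, -0.2]
gripper_width: -0.1
grasp_force: 0.0
```

Request:
drive_tool:
  deltas:
    - [[-0.4,0,0],[0,0,0]]
    - [[-0.3,0,0],[0,0,0]]
    - [[-0.2,0,0],[0,0,0]]
    - [[-0.2,0,0],[0,0,0]]
    - [[0,0,0],[0,0,0]]
    - [[0,0,0],[0,0,0]]

```text
clock: 15.7
position: [477.5, 38.2, 81.3]
ee_rot: [0.708, -0.706, -0.0, -0.0]
contact_force: [-0.8, -0.9, -0.2]
gripper_width: 0.3
grasp_force: 0.6
```

Request:
drive_tool:
  deltas:
    - [[-0.2,0,0],[0,0,0]]
    - [[-0.2,0,0],[0,0,0]]
    - [[0,0,0],[0,0,0]]
    - [[0,0,0],[0,0,0]]

```text
clock: 16.1
position: [477.3, 41.1, 81.3]
ee_rot: [0.708, -0.706, 0.0, 0.001]
contact_force: [0.9, -6.5, -0.0]
gripper_width: -0.1
grasp_force: 3.5
```

Request:
drive_tool:
  deltas:
    - [[-0.2,0,0],[0,0,0]]
    - [[0,0,0],[0,0,0]]
    - [[0,0,0],[0,0,0]]

```text
clock: 16.4
position: [477.1, 41.4, 81.3]
ee_rot: [0.708, -0.706, 0.001, 0.002]
contact_force: [4.2, -15.0, -0.9]
gripper_width: 0.2
grasp_force: 7.4
```

Request:
drive_tool:
  deltas:
    - [[1,0,0],[0,0,0]]
    - [[2,0,0],[0,0,0]]
    - [[0,0,-4],[0,0,0]]
    - [[0,0,-4],[0,0,0]]
    - [[2,0.4,-2],[0,0,0]]
    - [[4,0.6,0],[0,0,0]]
    - [[4,0.6,0],[0,0,0]]
    - [[4,0.6,0],[0,0,0]]
    - [[4,0.6,0],[0,0,0]]
    - [[4,0.6,0],[0,0,0]]
    - [[4,0.6,0],[0,0,0]]
    - [[4,0.4,0],[0,0,0]]
  claw: 0

```text
clock: 17.6
position: [434.5, -287.5, 181.9]
ee_rot: [0.708, -0.706, 0.001, -0.001]
contact_force: [1.1, 0.3, -0.3]
gripper_width: -0.1
grasp_force: 0.0
```

```bash
python3 -c "
from h import *
t=snap('top','t4.png');d=snap('side','s4.png')
s0=cv2.cvtColor(load('side0.png')['img'],6).astype(np.float32);s3=cv2.cvtColor(d['img'],6).astype(np.float32)
print('rightpan shift',cv2.phaseCorrelate(s0[215:255,235:280].copy(),s3[215:255,235:280].copy()))
for f in('side0.png','s4.png'):
  a=load(f)['img'][180:230,290:350].astype(int);m=(a[...,0]>120)&(a[...,1]<70)&(a[...,2]<70);v,u=np.nonzero(m);print('knob',u.mean()+290,v.mean()+180,m.sum())
s=arm.read_state();print(s['position'],s['joints'])"
```

```text
rightpan shift ((0.40271568677909997, -0.5995472629117309), 0.9906871581077575)
knob 324.5416666666667 196.39583333333334 48
knob 326.0652173913044 197.2173913043478 46
[ 434.41310597 -289.42510306  181.45805922] [-2.76488250e-01  2.53351369e-01 -3.18672874e-01  1.88441964e-04
 -9.96553861e-01  2.73458177e-01]
```

```bash
python3 -c "
from h import *
snap('top','t5.png');snap('side','s5.png')
for f in('side0.png','s4.png','s5.png','s3.png','top0.png','t4.png','t5.png','t3.png'):
  a=load(f)['img'].astype(int);sl=(slice(180,230),slice(290,350)) if f[0]=='s' else (slice(210,240),slice(235,290))
  a=a[sl];w=np.clip(a[...,0]-np.maximum(a[...,1],a[...,2])-40,0,None)
  v,u=np.indices(w.shape);c=((u*w).sum()/w.sum()+sl[1].start,(v*w).sum()/w.sum()+sl[0].start);print(f,np.round(c,2),px2w(load(f),*c,94).round(1))
s0=cv2.cvtColor(load('side0.png')['img'],6).astype(np.float32)
for f in('s1.png','s2.png','s3.png','s4.png','s5.png'):
  s3=cv2.cvtColor(load(f)['img'],6).astype(np.float32);print(f,cv2.phaseCorrelate(s0[215:255,235:280].copy(),s3[215:255,235:280].copy()),cv2.phaseCorrelate(s0[265:320,350:400].copy(),s3[265:320,350:400].copy())[0])
"
```

```text
side0.png [324.17 196.93] [476.3  61.6  94. ]
s4.png [325.74 197.6 ] [477.7  65.8  94. ]
s5.png [325.75 197.6 ] [477.7  65.8  94. ]
s3.png [298.11 193.67] [477.7  -6.3  94. ]
top0.png [250.4  224.11] [479.1  61.4  94. ]
t4.png [249.13 224.07] [479.1  65.6  94. ]
t5.png [249.12 224.07] [479.1  65.6  94. ]
t3.png [271.66 224.69] [478.8  -8.   94. ]
s1.png ((0.5371078602560324, 0.06911922015478211), 0.960580973095364) (-0.015549002420502944, -0.09542599593293843)
s2.png ((0.7517635351196965, -2.7106144689415075), 0.9236612828572591) (0.10057967679269808, -0.02952894530057293)
s3.png ((0.9108096475123624, -2.6076578698635444), 0.8770674353175693) (0.05994672774556875, -0.037152345630801165)
s4.png ((0.40271568677909997, -0.5995472629117309), 0.9906871581077575) (0.030860206833494885, -0.05156207653982392)
s5.png ((0.476104128937898, -0.6290578174446289), 0.9673170333438449) (0.09560218812106314, -0.04361004201087226)
```

```bash
python3 -c "
from h import *
snap('side','s6.png')
up=lambda a:cv2.resize(cv2.cvtColor(a,6),None,fx=10,fy=10,interpolation=cv2.INTER_CUBIC)
def tr(f0,f1,u,v,ru,rv,m=5):
  a=up(load(f0)['img'][v-rv:v+rv,u-ru:u+ru]);b=up(load(f1)['img'][v-rv-m:v+rv+m,u-ru-m:u+ru+m])
  r=cv2.matchTemplate(b,a,cv2.TM_CCOEFF_NORMED);_,c,_,p=cv2.minMaxLoc(r);return (p[0]/10-m,p[1]/10-m,round(c,3))
for f in('s1.png','s2.png','s3.png','s4.png','s6.png'):
  print(f,'lid',tr('side0.png',f,255,222,12,9),'beam R',tr('side0.png',f,283,238,6,8),'base',tr('side0.png',f,262,262,10,8),'pillar',tr('side0.png',f,303,243,10,10))
print('left pan+tub vs s3', [ (f,tr('s3.png',f,351,244,22,20)) for f in('s2.png','s4.png','s6.png')])
"
```

```text
s1.png lid (0.0, 0.0, 0.993) beam R (0.0, 0.0, 0.999) base (0.09999999999999964, 0.0, 0.989) pillar (0.0, 0.0, 0.999)
s2.png lid (0.40000000000000036, -3.3, 0.982) beam R (2.4000000000000004, -1.0, 0.991) base (0.0, 0.09999999999999964, 0.987) pillar (0.09999999999999964, -0.09999999999999964, 0.989)
s3.png lid (0.40000000000000036, -3.3, 0.983) beam R (2.4000000000000004, -1.0, 0.992) base (0.0, 0.0, 0.987) pillar (0.09999999999999964, -0.09999999999999964, 0.989)
s4.png lid (0.09999999999999964, -0.5, 0.97) beam R (1.5999999999999996, 0.0, 0.999) base (0.0, 0.09999999999999964, 0.99) pillar (0.09999999999999964, 0.0, 0.999)
s6.png lid (0.09999999999999964, -0.5, 0.97) beam R (1.5, 0.0, 0.999) base (0.0, 0.0, 0.988) pillar (0.0, 0.0, 0.999)
left pan+tub vs s3 [('s2.png', (0.0, 0.0, 0.999)), ('s4.png', (0.7000000000000002, -2.3, 0.982)), ('s6.png', (0.7000000000000002, -2.3, 0.982))]
```

The lever is at its hard stop, slightly further left than at the start. The beam is back level within its slack. Next is tub B.

Request:
drive_tool:
  deltas:
    - [[0.5,0,0],[0,0,0]]
    - [[0,0,3],[0,0,0]]
    - [[0,0,3],[0,0,0]]
    - [[0,0,3],[0,0,0]]
    - [[0,0,1],[0,0,0]]
    - [[0,0,0],[0,0,0]]
    - [[0,0,0],[0,0,0]]
    - [[0,0,0],[0,0,0]]
  claw: 8.5

```text
clock: 18.65
position: [435.5, -291.2, 83.0]
ee_rot: [0.708, -0.706, 0.002, -0.001]
contact_force: [0.2, 0.0, 0.9]
gripper_width: 84.9
grasp_force: 0.0
```

Request:
drive_tool:
  deltas:
    - [[0.3,0.1,2.5],[0,0,0]]
    - [[0,0,2.5],[0,0,0]]
    - [[0,0,1.5],[0,0,0]]
    - [[0,0,0.9],[0,0,0]]
    - [[0,0,0.3],[0,0,0]]
    - [[0,0,0],[0,0,0]]
    - [[0,0,0],[0,0,0]]
    - [[0,0,0],[0,0,0]]

```text
clock: 19.45
position: [433.9, -294.2, 5.2]
ee_rot: [0.708, -0.706, 0.001, -0.0]
contact_force: [0.5, -0.1, 1.1]
gripper_width: 84.8
grasp_force: 0.0
```

Request:
drive_tool:
  deltas:
    - [[0,0,0],[0,0,0]]
    - [[0,0,0],[0,0,0]]
    - [[0,0,0],[0,0,0]]
    - [[0,0,0],[0,0,0]]
    - [[0,0,0],[0,0,0]]
    - [[0,0,0],[0,0,0]]
  claw: 5.0

```text
clock: 20.05
position: [434.0, -294.2, 5.6]
ee_rot: [0.708, -0.706, 0.001, -0.0]
contact_force: [0.2, 2.1, 6.7]
gripper_width: 60.1
grasp_force: 62.9
```

Request:
drive_tool:
  deltas:
    - [[0,0,-2],[0,0,0]]
    - [[0,0,-3],[0,0,0]]
    - [[0,0,-3],[0,0,0]]
    - [[-0.3,-3,0],[0,0,0]]
    - [[-0.3,-3,0],[0,0,0]]
    - [[-0.3,-3,0],[0,0,0]]
    - [[-0.3,-3,0],[0,0,0]]
    - [[-0.2,-2.5,0],[0,0,0]]
    - [[0,-1.4,0],[0,0,0]]
    - [[0,0,0],[0,0,0]]
    - [[0,0,0],[0,0,0]]

```text
clock: 21.15
position: [591.3, -279.3, 83.5]
ee_rot: [0.708, -0.706, -0.001, 0.0]
contact_force: [-0.2, 0.1, -1.7]
gripper_width: 59.8
grasp_force: 65.0
```

Request:
drive_tool:
  deltas:
    - [[0.1,-0.1,2],[0,0,0]]
    - [[0,0,2],[0,0,0]]
    - [[0,0,1.5],[0,0,0]]
    - [[0,0,1],[0,0,0]]
    - [[0,0,0.3],[0,0,0]]
    - [[0,0,0.2],[0,0,0]]
    - [[0,0,0],[0,0,0]]
    - [[0,0,0],[0,0,0]]

```text
clock: 21.95
position: [593.7, -280.8, 15.1]
ee_rot: [0.708, -0.706, 0.001, -0.0]
contact_force: [0.1, 0.7, -1.4]
gripper_width: 60.4
grasp_force: 65.0
```

Request:
drive_tool:
  deltas:
    - [[0,0,0.3],[0,0,0]]
    - [[0,0,0.2],[0,0,0]]
    - [[0,0,0],[0,0,0]]
    - [[0,0,0],[0,0,0]]

```text
clock: 22.35
position: [593.4, -280.6, 9.7]
ee_rot: [0.708, -0.706, 0.0, -0.0]
contact_force: [-0.6, 0.3, 1.2]
gripper_width: 60.2
grasp_force: 65.2
```

Request:
drive_tool:
  deltas:
    - [[0,0,0],[0,0,0]]
    - [[0,0,0],[0,0,0]]
    - [[0,0,0],[0,0,0]]
    - [[0,0,0],[0,0,0]]
    - [[0,0,0],[0,0,0]]
    - [[0,0,-2],[0,0,0]]
    - [[0,0,-4],[0,0,0]]
    - [[0,0,-4],[0,0,0]]
    - [[0,0,-4],[0,0,0]]
    - [[3,3,-3],[0,0,0]]
    - [[4,3,0],[0,0,0]]
    - [[4,3,0],[0,0,0]]
  claw: 7.8

```text
clock: 23.55
position: [504.4, -390.4, 180.0]
ee_rot: [0.708, -0.706, 0.002, -0.001]
contact_force: [0.7, -0.8, -0.6]
gripper_width: 77.9
grasp_force: 0.0
```

Request:
drive_tool:
  deltas:
    - [[4,4,0],[0,0,0]]
    - [[4,4,0],[0,0,0]]
    - [[0,0,0],[0,0,0]]
    - [[0,0,0],[0,0,0]]
    - [[0,0,0],[0,0,0]]

```text
clock: 24.05
position: [434.4, -460.2, 178.2]
ee_rot: [0.708, -0.706, 0.0, -0.0]
contact_force: [-0.2, 0.7, 0.0]
gripper_width: 77.7
grasp_force: 0.0
```

```bash
python3 -c "
from h import *
snap('top','t7.png');snap('side','s7.png')
a=load('t7.png')['img'][140:270,205:405,::-1];b=load('s7.png')['img'][140:300,140:400,::-1]
cv2.imwrite('pics/v7.png',np.vstack([cv2.resize(np.ascontiguousarray(a),(460,299),interpolation=cv2.INTER_CUBIC),cv2.resize(np.ascontiguousarray(b),(460,283),interpolation=cv2.INTER_CUBIC)]))
s=arm.read_state();print(s['position'],s['contact_force'],s['clock'])"
```

```text
[ 434.97720478 -459.69252546  178.14364065] [-0.11399515 -0.627997   -0.26559762] 24.15
```

View pics/v7.png

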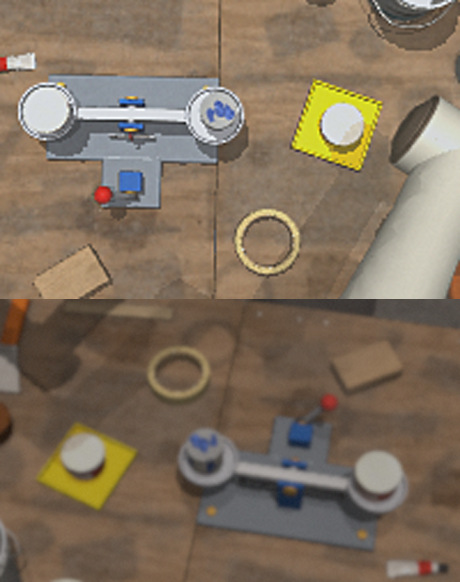

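The final view shows tub B upright in the tray and tub A upright in the left pan. The lever is fully left, the beam is level, the reference pot is in its pan, and the tape hasn't moved.

```bash
python3 -c "
from h import *
print(arm.job_done())"
```

```text
the job is handed in; nothing more can be done
None
```

I weighed the left-hand tub, which tipped the beam as the heavier one. I then re-arrested the beam, stood the other (short) tub upright in the yellow tray and handed the job in at about 24 s; the heavier tub is still upright in the left pan.

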